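Find the rocking pot lid in the van and press it home

TASK

One of the four orange lids on the fixings pots is not pressed on properly, though they all look alike. Press on the edge of the lids, one after another, until you find the one that rocks, then press down on the middle of that lid until it is fully home and level, and take the hand away. Only press: do not pull any lid up, and leave the pipe coupling, the jar and the screwdriver where they are.

Things in the scene. Friction and masses are not known exactly. Their poses are not given: they have to be found in the camera images.
- bed: black foam bed with a thin metal edging, fixed to the bench, 254 x 348 mm, 20 mm high (edging 24); origin: centre of its underside, x along the short side. Four round white pots, 84 mm across, are fixed in it two by two, 114 mm apart (up to 8 mm off), towards its -y end, sunk to different depths: lid heights differ by up to 7 mm and tell nothing about which is loose.
- lid_a_top (a point): centre of the flat top of orange round lid A, 90 mm across, 14 mm high, top 75 to 82 mm above the bench; z is its upright axis. All four look alike and stand level; any place may hold the loose one. Pressed at the edge (25 to 38 mm from the centre, any side) with 2 to 5 N, the loose lid tips about 0.17 rad, sinks 4 to 6 mm there and springs back; a lid that is home sinks 1 mm at most.
- lid_a (a joint): how far lid A has gone straight down from where it stood at the start, in m: 0 at the start for every lid. A lid that is home gives at most 0.001 under a press (8 N) and springs back; the loose lid, pressed within 15 mm of its middle with more than about 8 to 13 N, goes down 0.007, stops and stays there, and rocks no more. Negative: pulled up.
- lid_b_top (a point): centre of the flat top of orange round lid B, 90 mm across, 14 mm high, top 75 to 82 mm above the bench; z is its upright axis. All four look alike and stand level; any place may hold the loose one. Pressed at the edge (25 to 38 mm from the centre, any side) with 2 to 5 N, the loose lid tips about 0.17 rad, sinks 4 to 6 mm there and springs back; a lid that is home sinks 1 mm at most.
- lid_b (a joint): how far lid B has gone straight down from where it stood at the start, in m: 0 at the start for every lid. A lid that is home gives at most 0.001 under a press (8 N) and springs back; the loose lid, pressed within 15 mm of its middle with more than about 8 to 13 N, goes down 0.007, stops and stays there, and rocks no more. Negative: pulled up.
- lid_c_top (a point): centre of the flat top of orange round lid C, 90 mm across, 14 mm high, top 75 to 82 mm above the bench; z is its upright axis. All four look alike and stand level; any place may hold the loose one. Pressed at the edge (25 to 38 mm from the centre, any side) with 2 to 5 N, the loose lid tips about 0.17 rad, sinks 4 to 6 mm there and springs back; a lid that is home sinks 1 mm at most.
- lid_c (a joint): how far lid C has gone straight down from where it stood at the start, in m: 0 at the start for every lid. A lid that is home gives at most 0.001 under a press (8 N) and springs back; the loose lid, pressed within 15 mm of its middle with more than about 8 to 13 N, goes down 0.007, stops and stays there, and rocks no more. Negative: pulled up.
- lid_d_top (a point): centre of the flat top of orange round lid D, 90 mm across, 14 mm high, top 75 to 82 mm above the bench; z is its upright axis. All four look alike and stand level; any place may hold the loose one. Pressed at the edge (25 to 38 mm from the centre, any side) with 2 to 5 N, the loose lid tips about 0.17 rad, sinks 4 to 6 mm there and springs back; a lid that is home sinks 1 mm at most.
- lid_d (a joint): how far lid D has gone straight down from where it stood at the start, in m: 0 at the start for every lid. A lid that is home gives at most 0.001 under a press (8 N) and springs back; the loose lid, pressed within 15 mm of its middle with more than about 8 to 13 N, goes down 0.007, stops and stays there, and rocks no more. Negative: pulled up.
- coupling_mid (a point): white pipe coupling, a ring of 56 mm outer diameter and 50 mm high standing on the foam beside the pots; the point is its centre, half-way up
- jar_mid (a point): small closed jar with a blue cap, 52 mm in diameter and 85 mm high, standing on the foam beside the pots; the point is its centre, half-way up
- driver: green-handled screwdriver, 200 mm long, lying on the bench beside the bed on the side away from the jar; its length is its x axis, the handle towards -x

How it is judged:
On the way, in this order (a step that is already met when the one before it is completed fails the run):
1. the loose lid is found: pressed at the edge it tips by more than 0.07 rad, before any lid has been pushed home (angle between any of lid_a_top, lid_b_top, lid_c_top, lid_d_top's own z axis and vertical above 0.07 rad and value of joint each of lid_a, lid_b, lid_c, lid_d below 0.004 m), for 0.05 s.
2. a lid has gone down more than 5.5 mm into its pot (only the loose one can) (value of joint any of lid_a, lid_b, lid_c, lid_d above 0.0055 m), for 0.2 s.
At the end, for the whole second after the job is handed in: The loose lid has gone down more than 5.5 mm of its 7 mm and stays there, all four lids are level within 0.03 rad, not pulled up and at rest, and the coupling, the jar and the screwdriver are each within 25 mm of where they started (value of joint any of lid_a, lid_b, lid_c, lid_d above 0.0055 m and angle between each of lid_a_top, lid_b_top, lid_c_top, lid_d_top's own z axis and vertical below 0.03 rad and value of joint each of lid_a, lid_b, lid_c, lid_d above -0.002 m and velocity of joint lid_a between -0.005 and 0.005 m/s and velocity of joint lid_b between -0.005 and 0.005 m/s and velocity of joint lid_c between -0.005 and 0.005 m/s and velocity of joint lid_d between -0.005 and 0.005 m/s and distance of each of coupling_mid, jar_mid, driver from where it was at the start of the episode below 0.025 m); the robot touches nothing.
It fails at once if a lid is pulled up by more than 3 mm (value of joint any of lid_a, lid_b, lid_c, lid_d below -0.003 m).
It fails at once if the coupling, the jar or the screwdriver is lifted, carried or pushed more than 25 mm (distance of any of coupling_mid, jar_mid, driver from where it was at the start of the episode above 0.025 m).
It also fails if it takes over 51 s, if anything falls off the work surface, if the arm or the gripper's body presses on something with over 40 N, if the wrist force passes 120 N, or if a joint passes its speed limit or range.

ROBOT

A 6-joint arm with a two-finger parallel gripper is mounted at the origin on the work surface. World frame = base frame: x ahead of the robot, y to its left, z up, the work surface at z = 0. Lengths are in m, angles in rad, forces in N, time in s.
With the tool pointing down it reaches from about 0.375 to 0.925 m from the base axis. Payload 5.7 kg.
Tool frame: the origin (TCP) lies midway between the tips of the shut fingers; the grasp point (between the pads) lies 19 mm behind it; z points along the fingers, x is the direction in which the jaws open and shut, and the axes are right-handed (so a half turn about z gives the same grasp; the last joint's range is limited). The gripper opens to 88 mm and grips with 3 to 60 N. Pads are 20 mm wide; open, the fingers measure 115 mm over their backs; the gripper's body (75 mm by 178 mm) begins 61 mm behind the grasp point.
Start: joints at [1.026, 0.359, 1.51, -0, 1.272, -0.115], TCP at [0.25, 0.545, 0.223] pointing down, gripper open.
Joint ranges: [-2.97, 2.97], [-1.01, 2.36], [0.21, 2.38], [-0.96, 4.11], [0.2, 2.71], [-2.98, 2.98]. Speed limits (rad/s): [2.39, 2.39, 3.14, 3.14, 3.14, 3.14].

INTERFACE

Orientations are given as a unit quaternion [x, y, z, w].
In Python, from bench import move_ptp, servo_line, goto_joints, move_gripper, sleep, inverse_kinematics, capture, PlanningError, close_job, spot_in, silhouettes, current_clock, current_joint_pos, current_qvel, current_joint_torque, current_position, current_orientation, current_force, current_torque, current_finger_gap gives the robot as it stands. Calls block until the motion is done:
- move_ptp(position, orientation): joint-space move of the TCP to a pose.
- servo_line(position, orientation=None, rate=0.15, contact_N=None): straight line of the TCP; orientation=None keeps the orientation; rate is the mean speed in m/s. With contact_N (N) it stops when the force on the tool has changed by that much, and returns True; else False.
- goto_joints(angles): joint-space move.
- move_gripper(opening): finger opening in m; the grip force is fixed at half the most; returns when the fingers have stopped.
- sleep(seconds).
- inverse_kinematics(position, orientation): joint angles nearest the present ones, or None.
- capture(name): name is "scene" or "side" or "wrist"; returns a dict with "image" (400x640x3 uint8, blue, green, red), "range_z" (400x640 float32, m along the optical axis (not along the pixel's ray), 0 where there is no reading), "intrinsics" (3x3 intrinsics, pixels), "k1" (the pictures are not rectified: a ray, as slopes to the right and down, at radius r is drawn at 1 + k1 r^2 times it, then the intrinsics apply), "R" (3x3) and "t" (3): a world point X has camera coordinates R X + t. Camera axes: x right, y down, z forward; pixel columns grow to the right and rows downward; lengths in m; the calibration is good to about 2 mm. A picture is of the moment at which its call begins.
A pose or a line that the arm cannot do raises PlanningError and nothing moves.
- close_job(): hands the job in, once; it reports no verdict.
Trained networks look in the newest picture that a camera, given by its name, has taken for a name from the list of things; names that differ only in an ending like _2 or _b are one class to them, and where a whole thing is asked for, a point or a joint stands for the part that bears it (a point fixed in the world has none). Each returns a list of dicts, best first, with "conf" (0 to 1); they miss things now and then, are a little off and sometimes report something else, mostly with a low value. They report only what shows in the picture. A call takes as long as a camera call.
- spot_in(camera, query): "xy" ([column, row] in pixels, amid what is visible of it).
- silhouettes(camera, query): "region" (400x640 bool, what is visible of it) and "xy" ([column, row] in pixels, amid what is visible of it).
Readings, each from a call of its own:
- current_clock(): time.
- current_joint_pos(): joint angles.
- current_qvel(): joint speeds.
- current_joint_torque(): joint torques, N m.
- current_position(): TCP position.
- current_orientation(): TCP orientation.
- current_force(): force on the tool from outside, world axes, zero at the start.
- current_torque(): the same for the moment, N m.
- current_finger_gap(): finger opening in m.
Only numpy, scipy, OpenCV 4.12 (cv2) and the standard library are available. Lean on these libraries where they do the work, as an engineer would, in place of code of your own. Each camera call takes 0.05 s, during which the arm holds its last target.

## Working session

There is one attempt and no reset: what is moved stays moved. The work goes in short steps, each a Python script; the robot and the scene stay as the last script left them, time stands still between calls to the robot, and variables do not carry over. Pictures are saved under pics/ and viewed, and the job is handed in when it is done.

```bash
ls; mkdir -p pics; cat > h.py <<'E'
import numpy as np, cv2
from bench import *
def px2w(c,uv,z=None):
    K=c["intrinsics"];k1=c["k1"];R=np.array(c["R"]);t=np.array(c["t"])
    u,v=uv
    d=np.array([(u-K[0,2])/K[0,0],(v-K[1,2])/K[1,1]]);s=d.copy()
    for _ in range(20): s=d/(1+k1*(s@s))
    ray=np.array([s[0],s[1],1.0])
    if z is None:
        r=c["range_z"][int(round(v)),int(round(u))]
        return R.T@(ray*r-t) if r>0 else None
    o=-R.T@t; w=R.T@ray
    return o+w*(z-o[2])/w[2]
E
python3 - <<'E'
from h import *
print(current_clock(),current_orientation(),current_force())
for n in ("scene","side"):
    c=capture(n); cv2.imwrite(f"pics/{n}0.png",c["image"])
    print(n, -np.array(c["R"]).T@np.array(c["t"]), c["k1"])
    for q in ("lid_a_top","coupling_mid","jar_mid","driver"):
        for s in silhouettes(n,q):
            m=s["region"]; z=c["range_z"]
            w=px2w(c,s["xy"])
            print(q,round(s["conf"],2),np.round(s["xy"],1),m.sum(),w)
print(current_clock())
E
```

```text
pics
0.0 [ 8.41608381e-01  5.40087540e-01 -7.94346869e-04  3.89188187e-04] [1.15573694 0.09992787 0.7317065 ]
scene [0.950704   0.15408256 0.64155347] -0.036983701519570936
lid_a_top 0.93 [381.  194.7] 1726 [0.50611582 0.10368389 0.07542994]
coupling_mid 0.96 [429.3 226.2] 1216 [0.50629688 0.19819853 0.02247645]
coupling_mid 0.51 [323.  173.5] 1648 [ 0.49526664 -0.00621189  0.07907134]
jar_mid 0.97 [411.2 277.3] 1597 [0.65613697 0.18393989 0.09713066]
jar_mid 0.45 [325.3 171.9] 1676 [ 0.49213434 -0.00290587  0.08123242]
driver 0.62 [250.6 172.1] 638 [ 0.49232777 -0.1598982   0.02340164]
side [ 0.0257241  -0.59429082  0.62563526] -0.09328875885373575
lid_a_top 0.58 [266.9 200.7] 1109 [0.49417097 0.08967389 0.07493047]
coupling_mid 0.92 [248.6 181.6] 485 [0.5123801  0.1792086  0.07053989]
jar_mid 0.55 [296.2 161.6] 746 [0.62785201 0.16104513 0.08300431]
driver 0.69 [353.6 294.7] 1041 [ 0.47726517 -0.17195559  0.02220334]
0.5
```

View pics/scene0.png

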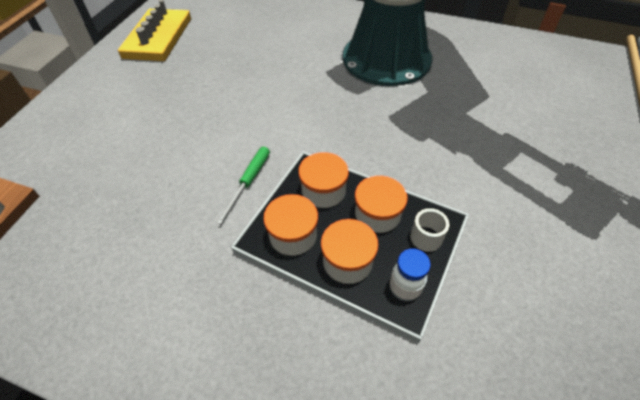

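View pics/side0.png

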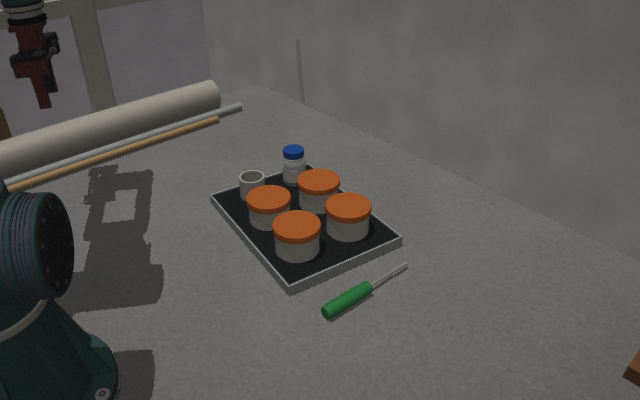

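Both views show the four orange lids. In the scene view they are at about (323,172), (380,197), (291,220) and (349,246), with the coupling at (431,230), the jar at (411,275) and the screwdriver at (248,180). I'll measure the lids by colour and depth in both views.

```bash
python3 - <<'E'
from h import *
from scipy.optimize import least_squares
for n in ("scene","side"):
    c=capture(n); hsv=cv2.cvtColor(c["image"],cv2.COLOR_BGR2HSV)
    m=cv2.inRange(hsv,(3,150,90),(20,255,255))
    k,l,st,ce=cv2.connectedComponentsWithStats(m)
    for i in range(1,k):
        if st[i,4]<500: continue
        vs,us=np.where(l==i)
        P=[px2w(c,(u,v)) for u,v in zip(us,vs)]; P=np.array([p for p in P if p is not None])
        if not(0.3<np.median(P[:,0])<0.8 and abs(np.median(P[:,1]))<0.3): continue
        z=np.median(P[:,2]); T=P[abs(P[:,2]-z)<0.004]
        # ray-plane at z, mask top only
        Q=np.array([px2w(c,(u,v),z) for u,v in zip(us,vs)])
        (x,y),r=cv2.minEnclosingCircle(T[:,:2].astype(np.float32))
        print(n,ce[i].round(1),st[i,4],"z",z.round(4),"med",np.median(T,0).round(4),"encl",round(x,4),round(y,4),round(r,4))
E
```

```text
scene [322.7 172.3] 1576 z 0.079 med [ 0.4906 -0.0085  0.0791] encl 0.4874 -0.0103 0.0455
scene [380.2 197.3] 1783 z 0.075 med [0.5097 0.1032 0.0751] encl 0.5061 0.1026 0.0451
scene [290.3 217.3] 2073 z 0.0796 med [ 0.6016 -0.0272  0.0798] encl 0.5994 -0.0296 0.0459
scene [349. 244.] 2360 z 0.0807 med [0.6209 0.0797 0.0808] encl 0.618 0.0789 0.0455
side [318.  179.6] 766 z 0.0812 med [0.6154 0.075  0.0812] encl 0.6184 0.0755 0.046
side [268.  196.9] 878 z 0.0755 med [0.5036 0.0981 0.0755] encl 0.5067 0.1001 0.0463
side [347.6 205.2] 967 z 0.08 med [ 0.5964 -0.0326  0.08  ] encl 0.5997 -0.0313 0.0461
side [296.1 224.3] 1137 z 0.0794 med [ 0.4837 -0.0136  0.0794] encl 0.4864 -0.0106 0.0464
```

The two views agree within 4 mm in x and y, within 1 mm in height, and with the stated sizes. Next I'll probe the lid edges with the fingers shut.

```bash
cat >> h.py <<'E'
L={"P1":(.487,-.0105,.0792),"P2":(.5065,.1015,.0753),"P3":(.5995,-.0305,.0798),"P4":(.618,.077,.081)}
Q=np.array([0.8416,0.5401,0,0]);Q/=np.linalg.norm(Q)
D=np.array([-.909,.417])
E
python3 - <<'E'
from h import *
move_gripper(0.0)
first=True
for n in ("P2","P1","P3","P4"):
    x,y,z=L[n]; e=np.array([x,y])+D*0.031
    move_ptp([*e,z+(0.05 if first else 0.03)],Q); first=False
    sleep(0.2)
    print(n,current_clock(),current_position().round(4) if hasattr(current_position(),'round') else current_position(),np.round(current_force(),2))
    t=servo_line([*e,z-0.008],rate=0.025,contact_N=1.5)
    z0=current_position()[2]; f0=np.array(current_force())[2]
    if not t: print("no contact",z0); break
    t2=servo_line([*e,z0-0.006],rate=0.012,contact_N=3.0)
    z1=current_position()[2]; sleep(0.15)
    print(n,t,t2,"z0",round(z0,4),"sink mm",round((z0-z1)*1e3,2),"after",round((z0-current_position()[2])*1e3,2),"F",round(f0,2),np.round(current_force(),2),current_clock())
    if z0-z1>0.003:
        c=capture("scene");cv2.imwrite("pics/tip.png",c["image"])
        c=capture("side");cv2.imwrite("pics/tips.png",c["image"])
    servo_line([*e,z+0.03],rate=0.1)
    if z0-z1>0.003: break
E
```

```text
P2 3.95 [0.4784 0.1151 0.1254] [-0.64 -0.36 -0.1 ]
P2 True True z0 0.0746 sink mm 0.19 after 0.15 F 5.79 [-0.96  0.31  6.29] 6.1
P1 7.3 [0.459  0.0034 0.109 ] [ 0.05 -0.6  -0.07]
P1 True True z0 0.0786 sink mm 0.28 after 0.26 F 6.02 [-0.57 -0.47  7.13] 8.8
P3 10.0 [ 0.5695 -0.0172  0.1093] [ 0.08  0.6  -0.63]
P3 True True z0 0.0793 sink mm 0.14 after 0.11 F 5.46 [-0.45  0.66  6.41] 11.4917
P4 12.675 [0.5895 0.0888 0.1107] [-0.45 -0.98 -0.58]
P4 True True z0 0.079 sink mm 1.41 after 1.35 F 1.27 [-0.72  0.76  0.77] 14.2333
```

P4 (the lid at scene pixel (349,246)) gives under little force, while the other three are stiff. I'll press it again, with a higher stop force and a fixed depth.

```bash
python3 - <<'E'
from h import *
x,y,z=L["P4"]; e=np.array([x,y])+D*0.031
t=servo_line([*e,z+0.003],rate=0.1)
for d in (.0005,.002,.003,.004,.005,.006):
    t=servo_line([*e,z-d],rate=0.01,contact_N=5)
    sleep(0.1); print(d,t,np.round(z-current_position()[2],4),np.round(current_force(),2))
    if t: break
sleep(0.1)
c=capture("scene");cv2.imwrite("pics/tip2.png",cv2.resize(c["image"][140:300,230:470],None,fx=3,fy=3))
servo_line([*e,z+0.03],rate=0.1)
c=capture("scene");cv2.imwrite("pics/back2.png",cv2.resize(c["image"][140:300,230:470],None,fx=3,fy=3))
print(current_clock())
E
```

```text
0.0005 False 0.0003 [-0.15  0.67  0.34]
0.002 False 0.002 [-0.81  1.3   1.67]
0.003 False 0.0031 [-2.5   2.18  2.3 ]
0.004 False 0.0039 [-4.56  2.27  5.64]
0.005 False 0.0044 [-6.41  1.08  9.03]
0.006 False 0.0052 [-4.44  3.2  11.09]
18.2417
```

View pics/tip2.png

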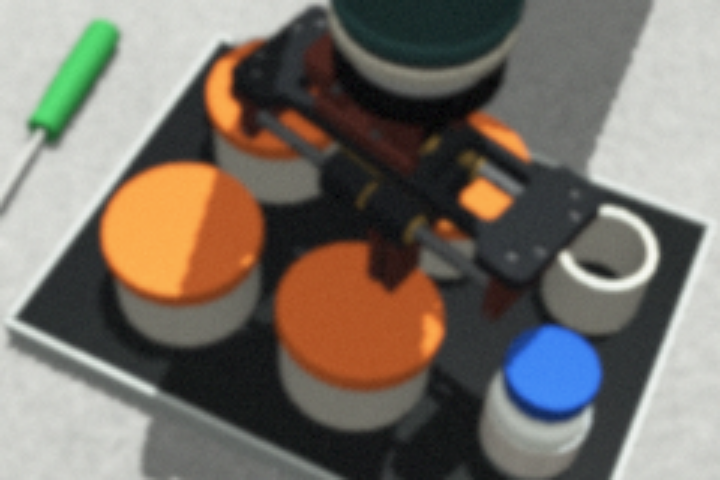

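With about 5 mm of travel at the edge, P4 visibly tips up towards the camera, so it is the loose lid. I'll check that it sprang back level and check the finger gap, then press the middle.

```bash
python3 - <<'E'
from h import *
print("gap",current_finger_gap(),current_clock())
x,y,z=L["P4"]
move_ptp([x,y,z+0.025],Q)
sleep(0.2);print(np.round(current_force(),2))
t=servo_line([x,y,z-0.012],rate=0.02,contact_N=1.5); z0=current_position()[2]
print("contact",t,z0,np.round(current_force(),2))
for k in range(1,14):
    t=servo_line([x,y,z0-0.001*k],rate=0.01)
    p=current_position()[2]; f=np.array(current_force())[2]
    print(k,round((z0-p)*1e3,2),round(f,2))
    if f>22: break
sleep(0.2);print(round((z0-current_position()[2])*1e3,2),np.round(current_force(),2))
servo_line([x,y,z+0.04],rate=0.1)
print(current_clock())
E
```

```text
gap 0.0007536734032233417 18.2417
[-0.4  -0.8  -0.36]
contact True 0.07847655177610764 [-0.68 -0.33  2.31]
1 0.61 5.58
2 1.45 6.16
3 2.44 5.52
4 3.44 6.53
5 4.37 6.88
6 4.51 13.2
7 4.64 20.6
8 4.73 27.29
4.73 [-7.78 -0.1  27.49]
22.8167
```

View pics/back2.png

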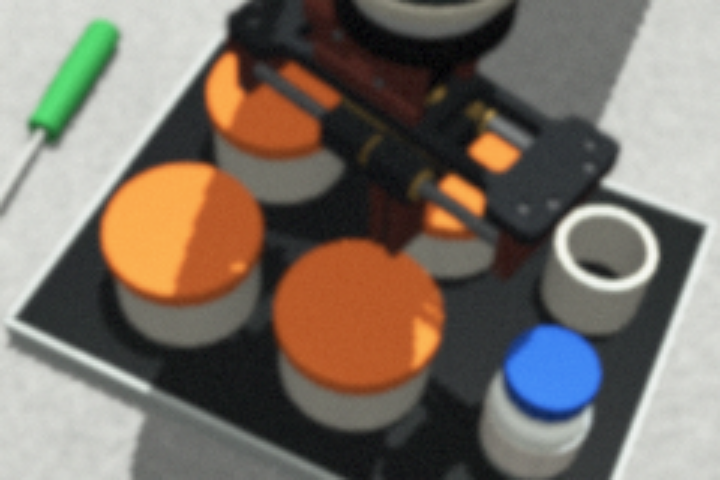

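The tool ended 7.2 mm below the measured top of the lid and met a hard stop. I'll retreat and measure the lids again.

```bash
python3 - <<'E'
from h import *
move_ptp([0.30,0.40,0.25],Q)
print(current_clock(),np.round(current_force(),2))
for n in ("scene","side"):
    c=capture(n); cv2.imwrite(f"pics/{n}_end.png",c["image"]); hsv=cv2.cvtColor(c["image"],cv2.COLOR_BGR2HSV)
    m=cv2.inRange(hsv,(3,150,60),(20,255,255))
    k,l,st,ce=cv2.connectedComponentsWithStats(m)
    for i in range(1,k):
        if st[i,4]<500: continue
        vs,us=np.where(l==i)
        P=[px2w(c,(u,v)) for u,v in zip(us,vs)]; P=np.array([p for p in P if p is not None])
        if not(0.3<np.median(P[:,0])<0.8 and abs(np.median(P[:,1]))<0.3): continue
        z=np.median(P[:,2]); T=P[abs(P[:,2]-z)<0.005]
        (x,y),r=cv2.minEnclosingCircle(T[:,:2].astype(np.float32))
        A=T[np.hypot(T[:,0]-x,T[:,1]-y)<.035]; s=np.linalg.lstsq(np.c_[A[:,:2]-[x,y],np.ones(len(A))],A[:,2],rcond=None)[0]
        print(n,ce[i].round(1),"z",s[2].round(4),"slope",s[:2].round(3),round(x,4),round(y,4),round(r,4))
    for q in ("coupling_mid","jar_mid","driver"):
        s=silhouettes(n,q)
        if s: print(q,np.round(s[0]["xy"],1),round(s[0]["conf"],2))
print(current_clock())
E
```

```text
24.5417 [ 0.09 -0.89  0.17]
scene [322.7 172.4] z 0.0792 slope [ 0.001 -0.005] 0.4867 -0.0099 0.0451
scene [380.2 197.4] z 0.0752 slope [0.001 0.001] 0.5063 0.1025 0.0451
scene [290.3 217.3] z 0.0799 slope [-0.001 -0.002] 0.5996 -0.0291 0.0455
scene [348.8 246.2] z 0.0738 slope [0.    0.001] 0.6178 0.0787 0.0456
coupling_mid [430.5 225.4] 0.63
jar_mid [408.  273.7] 0.74
driver [251.3 172. ] 0.79
side [334.4 197. ] z 0.0768 slope [-0.028 -0.118] 0.6088 0.0217 0.0999
side [268.2 199. ] z 0.0755 slope [ 0.003 -0.002] 0.505 0.0993 0.0456
side [296.2 226.4] z 0.0794 slope [ 0.002 -0.003] 0.4851 -0.011 0.0458
coupling_mid [250.1 180.2] 0.92
jar_mid [291.7 164.1] 0.56
driver [352.8 295.9] 0.63
24.9417
```

View pics/scene_end.png

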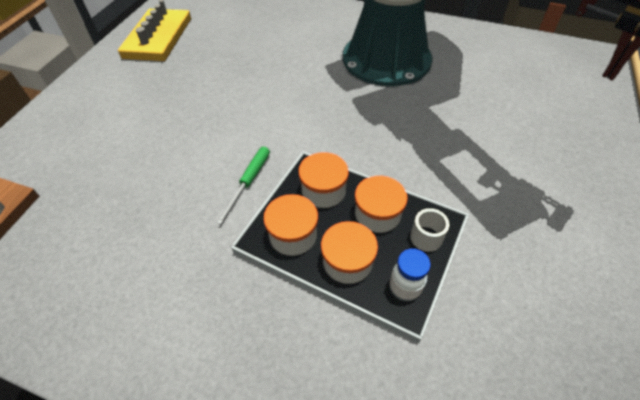

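The pressed lid at (349,246) now stands at 73.8 mm, down from about 81 mm. It is level, and the other three lids and the loose objects are unchanged. In the side view two lids merged into one blob because I had loosened the colour threshold, so that reading doesn't count. The arm is clear, so I'm handing in.

```bash
python3 -c "
from bench import *
close_job(); print(current_clock())"
```

```text
the job is handed in; nothing more can be done
the job is handed in; nothing more can be done
```

I found the loose lid, pressed it home, moved the arm clear and handed the job in at about 25 s of the 51 s allowed.

- **Finding it:** I pressed all four lids at the edge with the fingers shut. Three sank 0.3 mm or less. The fourth, at about x 0.618, y 0.078, sank about 5 mm and visibly tipped. The second edge press on it reached 11 N, more than the 2–5 N range, because the 5 N stop did not trigger across the short steps. The lid was still unseated afterwards.
- **Pressing it home:** I pressed the middle of that lid up to 27 N, until it met a hard stop. Its top went from about 81 mm to 73.8 mm, which is about 7 mm of travel.
- **Last checks:** In the scene camera all four lids are level (slopes 0.005 or less), and the other three are at their starting heights. The coupling, jar and screwdriver stayed within a few pixels of where they started in both views. The wrist force was back near zero.
- **What didn't check out:** The final side view gave no height for the pressed lid, because two lids merged into one colour blob. The seated height therefore rests on the scene camera and the final tool height, which agree.

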